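Close the imaging chamber on its dowels and hold it shut

ROBOT

A 6-joint arm with a two-finger parallel gripper is mounted at the origin on the work surface. World frame = base frame: x ahead of the robot, y to its left, z up, the work surface at z = 0. Lengths are in m, angles in rad, forces in N, time in s.
With the tool pointing down it reaches from about 0.375 to 0.975 m from the base axis. Payload 3.8 kg.
Tool frame: the origin (TCP) lies on the centre line of the jaws, within the pads' length; the fingertips stand 25 mm ahead of it and the grasp point (between the pads) lies 6 mm ahead of it; z points along the fingers, y is the direction in which the jaws open and shut (so a half turn about z gives the same grasp; the last joint's range is limited). The gripper opens to 85 mm and grips with 20 to 120 N. Pads are 22 mm wide; open, the fingers measure 114 mm over their backs; the gripper's body (76 mm by 85 mm) begins 54 mm behind the grasp point. The pads swing forward as they close: fully open they stand 13 mm farther back than shut.
Start: joints at [1.085, 0.264, 1.604, -0, 1.274, -0.037], TCP at [0.293, 0.608, 0.256] pointing down, gripper open.
Joint ranges: [-2.63, 2.63], [-0.94, 2.18], [0.31, 2.57], [-1.31, 4.45], [0, 2.66], [-2.55, 2.55]. Speed limits (rad/s): [2.57, 2.57, 3.14, 3.14, 3.14, 3.14].

INTERFACE

Orientations are given as a rotation vector (axis times angle).
In Python, from workcell import bot gives the robot as it stands.
- The arm moves only by the tool servo_tool, never from a script. Its argument "moves" is a list of rows, each a list of 3 entries, a list of its own where there are three numbers: the closure in counts, from 0 (fully open) to 255 (shut), then the shift along the tool's x, y, z in m, then the turn about the tool's z in rad. A call has exactly 8 rows; each row shifts and turns the pose as measured when the row begins, along the tool's axes as they then stand; what a row does not reach is not made up. A row lasts 1/12 s, in which the tool goes at most 41.7 mm and 7.16 degrees, less where a joint would pass 70% of its speed; a pose out of reach is approached as far as the arm can. A call is refused whole if a number of a shift passes 0.0417 or a number of a turn 0.125, either way. A call with a gripper value outside its range is refused whole. The fingers move at their own pace and stop on an object; "newtons" is the grip in N (left out, the last holds). Time passes only in rows, so rows that do not move let the fingers close, or fill a call up. It gives the time, the measured TCP pose, the force and the opening at its end, in the units of the state.
- bot.read_state(): the state, without advancing time (a new reading comes with each control period).
- bot.read_camera(name): name is "scene" or "side" or "wrist"; returns a dict with "pixels" (384x512x3 uint8, red, green, blue), "depth" (384x512 float32, m along the optical axis (not along the pixel's ray), 0 where there is no reading), "intrinsics" (3x3 intrinsics, pixels), "R" (3x3) and "t" (3): a world point X has camera coordinates R X + t. Camera axes: x right, y down, z forward; pixel columns grow to the right and rows downward; lengths in m; the calibration is good to about 2 mm. A picture is of the moment at which its call begins.
- bot.finish_job(): hands the job in, once; it reports no verdict.
The state is a dict: "time": time; "q": joint angles; "joint_vel": joint speeds; "joint_torque": joint torques, N m; "tool_pos": TCP position; "tcp_rot": TCP orientation; "wrist_force": force on the tool from outside, world axes, zero at the start; "torque": the same for the moment, N m; "width": opening from 0.0 (shut) to 1.0 (fully open).
Only numpy, scipy, OpenCV 4.12 (cv2) and the standard library are available. Lean on these libraries where they do the work, as an engineer would, in place of code of your own. Each camera call takes 0.05 s, during which the arm holds its last target.

TASK

First swing the lamp arm well clear of the black stage, to either side. Then pick up the grey aluminium upper half of the imaging chamber and fit it over the two dowels of the lower half, green end to green end, and press it down flush against the sprung blue seal. Finish while holding it pressed shut (do not let go), and leave everything else on the bench where it stands.

Things in the scene. Friction and masses are not known exactly. Their poses are not given: they have to be found in the camera images.
- base_center (a point): Centre of the top face of the lower chamber half: a dark steel block 104 x 68 mm whose top face is 40 mm above the bench, fixed on a black stage plate (180 x 160 mm, 12 mm thick; all fixed to the bench). The point's x axis runs along the 104 mm side towards the big dowel, the green stripe on the stage and the lamp post; z is up. The post (26 mm thick, 182 mm tall with the lamp hub) stands 190 mm from this point along its +x.
- dowel_big (a point): Foot of the big steel dowel, on the block's top face: upright, 12 mm diameter, 24 mm tall, straight for 17 mm and then tapering to 6 mm. It is 38 mm from base_center towards the post, at the end with the green stripe.
- dowel_small (a point): Foot of the small steel dowel, on the block's top face: upright, 8 mm diameter, 24 mm tall, straight for 17 mm and then tapering to 2 mm. 38 mm from base_center on the side away from the post.
- seal (a joint): How far the blue seal frame (54 x 52 mm, between the dowels) is pressed down, in m. At 0 it stands 5 mm proud of the block's top face; at 0.005 it is flush and the upper half rests on steel. A spring pushes it up: about 5 N at 0 and 10 N at 0.005, more than the upper half's weight, so the chamber opens again by those 5 mm unless it is held down.
- lamp (a joint): Angle of the lamp arm about its upright post, rad. At 0 the white lamp head (66 mm across, from 130 to 179 mm above the bench) hangs right over base_center and blocks it. Positive swings the head clockwise seen from above, towards base_center's +y side; negative towards its -y side. It turns from -1.6 to 1.6 and stays where it is left (light friction, under 1 N at the knob). From about 1 rad either way the head is clear of the stage centre.
- lamp_knob (a point): Black upright round knob on top of the lamp head, 16 mm diameter; this point is on its axis 203 mm above the bench, 20 mm below the knob's top and 24 mm above the head's top. It moves on a circle of radius 190 mm about lamp_hinge.
- lamp_hinge (a point): Point on the upright hinge axis of the lamp arm, at the top of the post, 165 mm above the bench.
- lid_grip (a point): Centre of the grip bar of the loose upper chamber half. That half is a dark grey anodised aluminium plate 104 x 68 x 12 mm, about 250 g, lying flat on the bench, with a bright grip bar 40 mm long (along its x), 16 mm wide (y) and 32 mm tall standing on the middle of it, top 44 mm above the plate's underside; this point is 28 mm above the underside. x points along the plate to the big hole and the green strip, z up.
- lid_hole_big (a point): Centre of the big hole (14 mm, through) at the plate's underside, 38 mm from the plate's centre at the end with the green strip. It goes over the big dowel; when the chamber is shut it coincides with dowel_big.
- lid_hole_small (a point): Centre of the small hole (10 mm, through) at the plate's underside, 38 mm from the plate's centre at the other end. It goes over the small dowel; when the chamber is shut it coincides with dowel_small.
- lid: The loose upper chamber half itself (see lid_grip); origin at the centre of its underside, same axes. It starts with its x within 0.55 rad of world x, and the stand within 0.3 rad, so the green ends face roughly the same way (away from the robot).
- stand: The fixed stand with stage plate, lower half and post; origin on the bench right under base_center, same axes.
- tipbox: Bystander: blue pipette-tip box 85 x 110 x 61 mm with yellow tips, origin at its underside. It stands on the bench on one side of the stage, the upper half lies on the other.
- flask: Bystander: clear flat culture flask lying down, 85 x 75 x 30 mm and a neck with a green cap towards its -x (about 135 mm long in all), origin under the middle of its wide part.
- rack: Bystander: orange tube rack 70 x 170 mm, 78 mm tall with tubes, origin at its underside.
- bottle: Bystander: amber bottle with blue cap, 68 mm diameter, 120 mm tall, origin at its underside.
- dishes: Bystander: stack of three clear culture dishes, 92 mm diameter, 48 mm tall, origin at its underside.
Mind the look-alikes: they are no part of the job. Leave any pink or red look-alike of the lid alone.

How it is judged:
By the outcome, as a careful person would: the job done as asked, in the order asked, and still so for the second after the job is handed in, while the arm keeps its last pose, push and grip.
It also fails if it takes over 61 s, if anything falls off the work surface, if the arm or the gripper's body presses on something with over 40 N, if the wrist force passes 120 N, or if a joint passes its speed limit or range.

## Working session

There is one attempt and no reset: what is moved stays moved. The work goes in short steps, Python scripts to look and compute and a tool call to move; the robot and the scene stay as the last step left them, time stands still between calls to the robot, and variables do not carry over. Pictures are saved under pics/ and viewed, and the job is handed in when it is done.

Besides the shell and the picture viewer there is one more tool, called after "Call:" as name(argument=value, ...) on one line, values as JSON. servo_tool: Moves the arm, as the interface text tells. Its arguments: {"type":"object","properties":{"moves":{"type":"array","items":{"type":"array"}},"newtons":{"type":"number"}},"required":["moves"]}

```bash
mkdir -p pics; ls; cat > h.py <<'E'
import numpy as np, cv2, pickle
from workcell import bot
def snap(n,tag):
    c=bot.read_camera(n); pickle.dump(c,open(f'pics/{tag}.pkl','wb'))
    cv2.imwrite(f'pics/{tag}.png',cv2.cvtColor(c['pixels'],cv2.COLOR_RGB2BGR)); return c
def load(tag): return pickle.load(open(f'pics/{tag}.pkl','rb'))
def ray(c,uv):
    d=np.linalg.inv(c['intrinsics'])@np.array([uv[0],uv[1],1.]); R=c['R']; o=-R.T@c['t']; return o,R.T@d
def onz(c,uv,z):
    o,d=ray(c,uv); return o+d*(z-o[2])/d[2]
def proj(c,X):
    p=c['R']@np.asarray(X)+c['t']; p=c['intrinsics']@p; return p[:2]/p[2]
def cloud(c):
    v,u=np.mgrid[:384,:512]; d=c['depth']; K=c['intrinsics']
    P=np.stack([(u-K[0,2])/K[0,0]*d,(v-K[1,2])/K[1,1]*d,d],-1)
    return (P-c['t'])@c['R']
E
python3 - <<'E'
from h import *
for n in ['scene','side','wrist']:
    c=snap(n,n+'0'); print(n,c['intrinsics'][0,0],-c['R'].T@c['t'])
s=bot.read_state(); print(s)
E
```

```text
pics
scene 380.4283904684586 [ 0.97430165 -0.72941508  1.14617618]
side 362.39057587799994 [ 0.2482283  -0.85123892  1.18736112]
wrist 304.84927230545327 [0.2317461  0.63733498 0.37268697]
{'time': 0.15, 'q': array([ 1.08512585e+00,  2.64603909e-01,  1.60509719e+00, -2.22229248e-05,
        1.27370587e+00, -3.69538773e-02]), 'joint_vel': array([ 0.00073706, -0.0012584 , -0.00478154, -0.0002919 ,  0.00157047,
        0.00099609]), 'joint_torque': array([-4.63602137e-04, -5.15908062e+01, -3.67956877e+01, -8.60242130e-05,
        8.05892138e-03,  1.98252354e-05]), 'tool_pos': array([0.29260891, 0.60767895, 0.25521202]), 'tcp_rot': array([-6.98834037e-01, -3.06241927e+00,  2.76140873e-03]), 'wrist_force': array([ 0.16149625, -0.81347019, -0.67061923]), 'torque': array([-0.03588336,  0.00041205, -0.02695306]), 'width': 0.9996851472652349}
```

View pics/scene0.png

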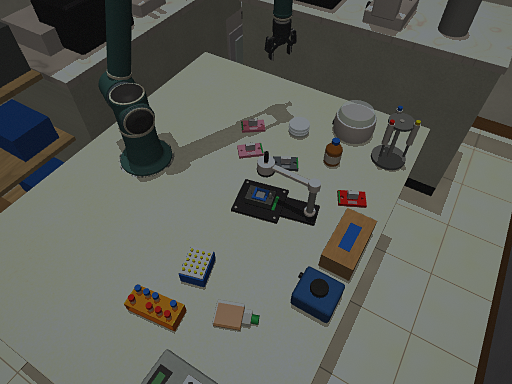

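View pics/side0.png

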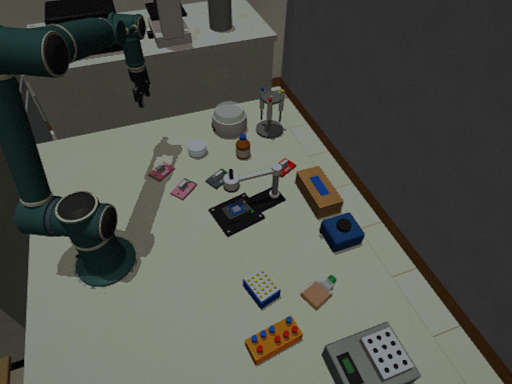

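View pics/wrist0.png

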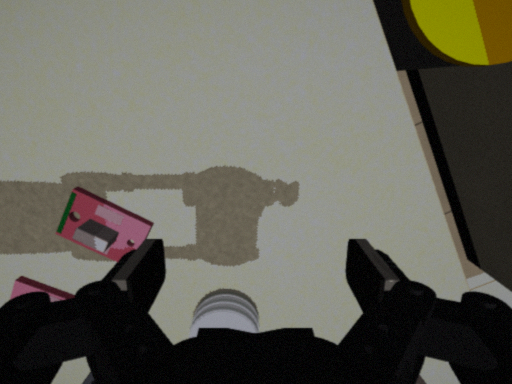

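The scene picture shows four lid-like plates: pink ones at (253,125) and (250,150), a red one at (351,198), and a grey one at (287,162), partly behind the lamp head at (265,168). The grey one fits the description. I'll confirm it in an enlarged crop.

```bash
python3 - <<'E'
from h import *
a=cv2.imread('pics/scene0.png')[130:235,220:340]; b=cv2.imread('pics/side0.png')[140:245,185:305]
cv2.imwrite('pics/crop0.png',np.hstack([cv2.resize(x,(400,350),interpolation=cv2.INTER_CUBIC) for x in (a,b)]))
for n,box in (('scene0',(130,235,220,340)),('side0',(140,245,185,305))):
    c=load(n);P=cloud(c); print(n)
    v0,v1,u0,u1=box
    hsv=cv2.cvtColor(c['pixels'],cv2.COLOR_RGB2HSV)
    # knob: points above 0.19
    m=np.zeros((384,512),bool);m[v0:v1,u0:u1]=1
    for lo,hi in ((.19,.3),(.172,.185),(.155,.17),(.13,.155),):
        k=m&(P[...,2]>lo)&(P[...,2]<hi)&(P[...,0]>.2)
        print(lo,k.sum(),P[k].mean(0),P[k].min(0),P[k].max(0))
E
```

```text
scene0
0.19 43 [0.53071413 0.08572177 0.2099851 ] [0.52254249 0.08032465 0.19035247] [0.53760699 0.0968462  0.2238314 ]
0.172 356 [0.61096498 0.08237248 0.1775328 ] [0.49827193 0.05565854 0.1720165 ] [0.73956791 0.1196326  0.18478294]
0.155 194 [0.62576423 0.07479173 0.16445847] [0.50594888 0.05543523 0.15517627] [0.73923431 0.09746168 0.1699784 ]
0.13 109 [0.58623781 0.06733351 0.14349731] [0.50608746 0.05259224 0.13052805] [0.73934385 0.09560263 0.15490004]
side0
0.19 34 [0.5230168  0.08227835 0.21040688] [0.51567682 0.07596877 0.19033444] [0.53094568 0.09195693 0.22587763]
0.172 285 [0.59473028 0.08066512 0.1771926 ] [0.49297636 0.05459098 0.17201111] [0.73233589 0.11824248 0.18464858]
0.155 155 [0.60736882 0.07169778 0.16427541] [0.49223883 0.05256956 0.15506526] [0.72507076 0.09690123 0.16999327]
0.13 88 [0.55864149 0.06433892 0.14319769] [0.491606   0.05069991 0.13065359] [0.72831521 0.08738006 0.15445046]
```

View pics/crop0.png

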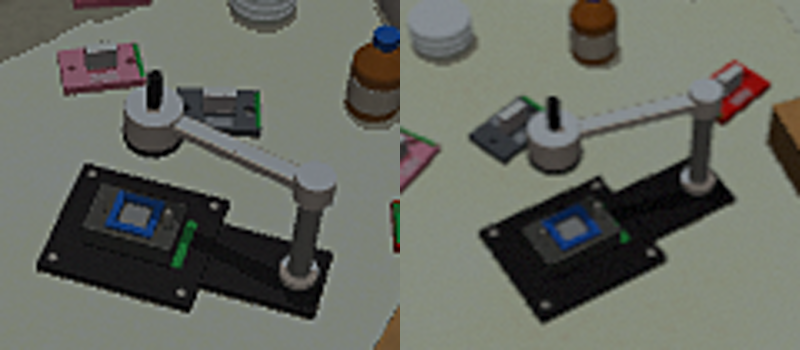

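The crop confirms the grey plate with a green end and a bright bar at scene (287,162) / side (218,178). The lamp head is already offset towards it. Next I measure the stand, lamp and lid.

```bash
python3 - <<'E'
from h import *
from scipy.spatial.transform import Rotation as Ro
s=bot.read_state(); print('toolR',Ro.from_rotvec(s['tcp_rot']).as_matrix().round(3))
for n in ('scene0','side0'):
    c=load(n);P=cloud(c);hsv=cv2.cvtColor(c['pixels'],cv2.COLOR_RGB2HSV);print(n)
    H,S,V=[hsv[...,i].astype(int) for i in range(3)]
    near=(P[...,0]>.4)&(P[...,0]<.85)&(P[...,1]>-.12)&(P[...,1]<.3)
    blue=near&(H>100)&(H<125)&(S>120)&(V>80)&(P[...,2]<.06)&(P[...,2]>.03)
    v,u=np.nonzero(blue); print('blue',blue.sum(),u.mean(),v.mean(),P[blue].mean(0),'bbox mid',(u.min()+u.max())/2,(v.min()+v.max())/2)
    cn=max(cv2.findContours(blue.astype(np.uint8),0,1)[0],key=cv2.contourArea)
    pts=np.array([onz(c,p[0],.045)[:2] for p in cv2.convexHull(cn)],np.float32)*1000
    print('blue rect mm',cv2.minAreaRect(pts))
    g=near&(H>40)&(H<85)&(S>120)&(V>40)
    num,lab,st,ce=cv2.connectedComponentsWithStats(g.astype(np.uint8))
    for i in range(1,num):
        if st[i,4]>8:
            k=lab==i; print('green',ce[i].round(1),st[i,4],P[k].mean(0).round(4))
    # stage plate black z~.012
    st_=near&(V<45)&(P[...,2]<.02)&(P[...,2]>.006)
    print('stage',st_.sum()); pts=(P[st_][:,:2]*1000).astype(np.float32); print(cv2.minAreaRect(pts))
    # hub top
    hub=near&(P[...,2]>.172)&(P[...,0]>.69)
    cn=max(cv2.findContours(hub.astype(np.uint8),0,1)[0],key=cv2.contourArea)
    print('hub',P[hub].mean(0), P[hub].min(0),P[hub].max(0))
    # lid
    lid=near&(P[...,1]>.11)&(P[...,2]>.007)&(P[...,2]<.06)&(S<90)
    num,lab,st,ce=cv2.connectedComponentsWithStats(lid.astype(np.uint8))
    for i in range(1,num):
        if st[i,4]>30:
            k=lab==i; top=k&(P[...,2]>.038); print('lid',ce[i].round(1),st[i],cv2.minAreaRect((P[k&(P[...,2]<.016)][:,:2]*1000).astype(np.float32)),top.sum(),P[top].mean(0), cv2.minAreaRect((P[top][:,:2]*1000).astype(np.float32)) if top.sum() else '')
E
```

```text
toolR [[-0.901  0.434 -0.001]
 [ 0.434  0.901 -0.002]
 [ 0.    -0.002 -1.   ]]
scene0
blue 66 258.75757575757575 194.43939393939394 [0.53127863 0.03902376 0.04445805] bbox mid 260.0 193.5
blue rect mm ((533.5591430664062, 44.572853088378906), (53.759639739990234, 50.434234619140625), 11.967902183532715)
green [296.7 163.5] 11 [0.5684 0.2819 0.0117]
green [338.7 195.5] 17 [0.7818 0.2156 0.0114]
green [274.7 202.9] 47 [0.5904 0.0573 0.0124]
stage 1613
((645.0855712890625, 105.19283294677734), (347.2657775878906, 427.7657165527344), 84.4706802368164)
hub [0.71827825 0.08226858 0.17970296] [0.69056188 0.06300049 0.17211886] [0.73956791 0.10483954 0.18478294]
lid [285.2 162.1] [273 156  25  15 234] ((524.3840942382812, 260.11480712890625), (112.767578125, 61.29314041137695), 15.175050735473633) 34 [0.52370467 0.26206205 0.04206599] ((525.192626953125, 261.8883361816406), (37.174617767333984, 21.87941551208496), 30.2767391204834)
lid [276.9 189.1] [262 183  27  13 101] ((554.381591796875, 119.67404174804688), (110.23741149902344, 28.867361068725586), 7.065064430236816) 0 [nan nan nan] 
lid
[... 819 characters left out ...]
0354003906, 53.08226013183594), 7.902703285217285) 22 [0.81983012 0.22748977 0.04280953] ((821.6226196289062, 229.74267578125), (43.10163116455078, 15.736568450927734), 27.35560417175293)
lid [215.8 178.6] [205 170  21  18 182] ((514.0025024414062, 259.68756103515625), (100.57833862304688, 69.00755310058594), 30.846328735351562) 26 [0.5164066  0.25872091 0.04284126] ((516.8829345703125, 259.703857421875), (39.02322006225586, 14.268206596374512), 31.074905395507812)
lid [236.3 197.8] [223 193  25  11  72] ((548.8992309570312, 114.18238830566406), (105.41675567626953, 28.51995849609375), 12.65573501586914) 0 [nan nan nan] <stdin>:30: RuntimeWarning: Mean of empty slice.
  ret = um.true_divide(
```

```bash
cat > plan.py <<'E'
# how far to go, in tool axes per row: plan.py x y z yawdeg(tool y dir) [rows]
import sys
from h import *
from scipy.spatial.transform import Rotation as Ro
def show(tx,ty,tz,yd,n=None,vmax=.04,nmin=8):
    s=bot.read_state(); R=Ro.from_rotvec(s['tcp_rot']).as_matrix(); p=s['tool_pos']
    yn=np.arctan2(R[1,1],R[0,1]); dy=np.radians(yd)-yn; dy=(dy+np.pi)%(2*np.pi)-np.pi; turn=-dy
    d=np.array([tx,ty,tz])-p
    N=n or max(nmin,int(np.ceil(np.linalg.norm(d)/vmax)),int(np.ceil(abs(turn)/.12)))
    print('t',round(s['time'],2),'pos',p.round(4),'yaw',np.degrees(yn).round(2),'tilt',R[:2,2].round(4),'w',round(s['width'],3),'F',s['wrist_force'].round(1),'d',d.round(4),'turn',round(turn,4),'q',s['q'].round(2),'N',N)
    Rk=R
    for k in range(N):
        print(k,(Rk.T@d/N).round(4).tolist(),round(turn/N,4))
        Rk=Rk@Ro.from_rotvec([0,0,turn/N]).as_matrix()
if __name__=='__main__':
    a=[float(x) for x in sys.argv[1:]]; show(*a[:4],int(a[4]) if len(a)>4 else None)
E
python3 plan.py .527 .088 .275 -92 24
```

```text
t 0.15 pos [0.2926 0.6077 0.2552] yaw 64.29 tilt [-0.0008 -0.0016] w 1.0 F [ 0.2 -0.8 -0.7] d [ 0.2344 -0.5197  0.0198] turn 2.7278 q [ 1.09  0.26  1.61 -0.    1.27 -0.04] N 24
0 [-0.0182, -0.0153, -0.0008] 0.1137
1 [-0.0198, -0.0131, -0.0008] 0.1137
2 [-0.0212, -0.0108, -0.0008] 0.1137
3 [-0.0223, -0.0083, -0.0008] 0.1137
4 [-0.0231, -0.0057, -0.0008] 0.1137
5 [-0.0236, -0.0031, -0.0008] 0.1137
6 [-0.0238, -0.0004, -0.0008] 0.1137
7 [-0.0236, 0.0023, -0.0008] 0.1137
8 [-0.0232, 0.005, -0.0008] 0.1137
9 [-0.0225, 0.0076, -0.0008] 0.1137
10 [-0.0215, 0.0101, -0.0008] 0.1137
11 [-0.0202, 0.0125, -0.0008] 0.1137
12 [-0.0187, 0.0147, -0.0008] 0.1137
13 [-0.0169, 0.0167, -0.0008] 0.1137
14 [-0.0149, 0.0185, -0.0008] 0.1137
15 [-0.0127, 0.0201, -0.0008] 0.1137
16 [-0.0103, 0.0214, -0.0008] 0.1137
17 [-0.0079, 0.0224, -0.0008] 0.1137
18 [-0.0053, 0.0232, -0.0008] 0.1137
19 [-0.0026, 0.0236, -0.0008] 0.1137
20 [0.0001, 0.0238, -0.0008] 0.1137
21 [0.0028, 0.0236, -0.0008] 0.1137
22 [0.0054, 0.0231, -0.0008] 0.1137
23 [0.008, 0.0224, -0.0008] 0.1137
```

Call:
servo_tool(moves=[[0,[-0.018,-0.015,-0.003],0.114],[0,[-0.02,-0.013,-0.003],0.114],[0,[-0.021,-0.011,-0.003],0.114],[0,[-0.022,-0.008,-0.003],0.114],[0,[-0.023,-0.006,-0.003],0.114],[0,[-0.024,-0.003,-0.003],0.114],[0,[-0.024,0,-0.003],0.114],[0,[-0.024,0.002,-0.001],0.114]])

```text
time: 0.82
tool_pos: [0.3671, 0.4286, 0.2727]
tcp_rot: [-2.017, -2.408, 0.014]
wrist_force: [0.1, 0.3, 1.1]
width: 1.001
```

Call:
servo_tool(moves=[[0,[-0.023,0.005,0],0.114],[0,[-0.022,0.008,0],0.114],[0,[-0.021,0.01,0],0.114],[0,[-0.02,0.012,0],0.114],[0,[-0.019,0.015,0],0.114],[0,[-0.017,0.017,0],0.114],[0,[-0.015,0.018,0],0.114],[0,[-0.013,0.02,0],0.114]])

```text
time: 1.48
tool_pos: [0.4355, 0.242, 0.2717]
tcp_rot: [2.896, 1.205, -0.017]
wrist_force: [-0.9, 1.0, 0.1]
width: 1.001
```

```bash
python3 plan.py .527 .088 .275 -92 8
```

```text
t 1.48 pos [0.4355 0.242  0.2717] yaw -44.81 tilt [-0.0082 -0.0085] w 1.001 F [-0.9  1.   0.1] d [ 0.0915 -0.154   0.0033] turn 0.8236 q [ 0.46 -0.08  1.95 -0.    1.28  1.24] N 8
0 [-0.0056, 0.0217, -0.0003] 0.103
1 [-0.0033, 0.0221, -0.0003] 0.103
2 [-0.001, 0.0224, -0.0003] 0.103
3 [0.0013, 0.0224, -0.0003] 0.103
4 [0.0035, 0.0221, -0.0003] 0.103
5 [0.0058, 0.0216, -0.0003] 0.103
6 [0.008, 0.0209, -0.0003] 0.103
7 [0.0101, 0.02, -0.0003] 0.103
```

Call:
servo_tool(moves=[[0,[-0.006,0.023,0],0.106],[0,[-0.003,0.023,0],0.106],[0,[-0.001,0.023,0],0.106],[0,[0.001,0.023,0],0.106],[0,[0.004,0.023,0],0.106],[0,[0.006,0.022,0],0.106],[0,[0.008,0.021,0],0.106],[0,[0.01,0.02,0],0.106]])

```text
time: 2.15
tool_pos: [0.5256, 0.0713, 0.2702]
tcp_rot: [3.128, -0.163, -0.017]
wrist_force: [-0.0, 0.3, 0.1]
width: 1.001
```

```bash
python3 plan.py .527 .088 .215 -92 8; python3 - <<'E'
from h import *
snap('wrist','wrist1')
E
```

```text
t 2.15 pos [0.5256 0.0713 0.2702] yaw -95.97 tilt [-0.0115 -0.0092] w 1.001 F [-0.   0.3  0.1] d [ 0.0014  0.0167 -0.0552] turn -0.0692 q [ 0.09 -0.01  1.89 -0.01  1.28  1.77] N 8
0 [0.0, -0.0022, 0.0069] -0.0087
1 [0.0001, -0.0022, 0.0069] -0.0087
2 [0.0001, -0.0022, 0.0069] -0.0087
3 [0.0001, -0.0022, 0.0069] -0.0087
4 [0.0001, -0.0022, 0.0069] -0.0087
5 [0.0001, -0.0022, 0.0069] -0.0087
6 [0.0001, -0.0022, 0.0069] -0.0087
7 [0.0002, -0.0022, 0.0069] -0.0087
```

View pics/wrist1.png

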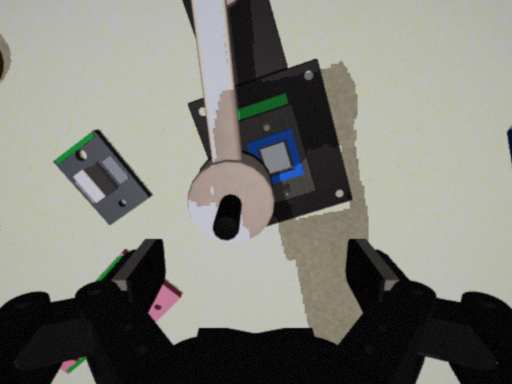

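```bash
python3 - <<'E'
from h import *
c=load('wrist1');P=cloud(c)
k=(P[...,2]>.19)&(P[...,2]<.23); k[235:]=0
print('knob',k.sum(),P[k].mean(0),P[k].min(0),P[k].max(0))
kt=(P[...,2]>.219)&(P[...,2]<.23); kt[240:]=0; print('knobtop',kt.sum(),P[kt].mean(0))
hd=(P[...,2]>.172)&(P[...,2]<.186); hd[250:]=0; hd[:155]=0
print('head',hd.sum(),(P[hd].min(0)+P[hd].max(0))/2,cv2.minEnclosingCircle((P[hd][:,:2]*1000).astype(np.float32)))
print('lid area',[P[v,u].round(4).tolist() for u,v in ((100,170),(60,160),(97,132),(109,223),(150,195),(95,185))])
x=cv2.resize(c['pixels'][50:240,40:360,::-1],(800,475),interpolation=cv2.INTER_CUBIC); cv2.imwrite('pics/crop1.png',x)
E
```

```text
knob 828 [0.53019066 0.08684185 0.21499298] [0.52223848 0.07992893 0.19001247] [0.53471146 0.09547968 0.2250458 ]
knobtop 543 [0.52742908 0.08766119 0.2227412 ]
head 4862 [0.5291184  0.08785093 0.17900002] ((529.2867431640625, 88.30933380126953), 33.83861541748047)
lid area [[0.5337, 0.2615, 0.0148], [0.5959, 0.0651, 0.387], [0.5794, 0.2567, 0.0086], [0.4625, 0.2682, 0.0131], [0.4931, 0.2092, 0.0076], [0.5215, 0.2569, 0.0428]]
```

View pics/crop1.png

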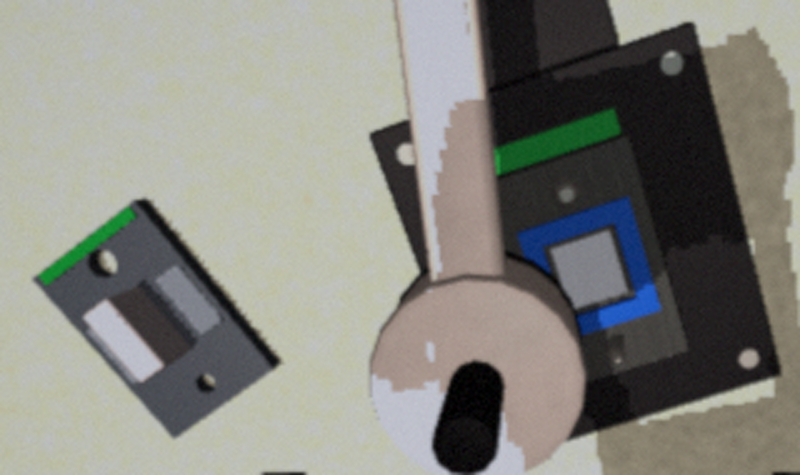

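Call:
servo_tool(moves=[[0,[0,-0.003,0.004],-0.01],[0,[0,-0.003,0.007],-0.01],[0,[0,-0.003,0.009],-0.01],[0,[0,-0.003,0.009],-0.01],[60,[0,-0.002,0.009],-0.01],[120,[0,-0.001,0.007],0],[180,[0,0,0.004],0],[185,[0,0,0.001],0]])

```text
time: 2.87
tool_pos: [0.5253, 0.0856, 0.2119]
tcp_rot: [3.128, -0.079, -0.024]
wrist_force: [0.2, -0.4, -0.5]
width: 0.45
```

```bash
python3 plan.py .527 .088 .215 -92 8 |head -2; python3 - <<'E'
import numpy as np
# arc: hinge (.716,.082), r .19, from 178deg to 268; yaw follows; per row 3 deg => chord
r=.19
for st in (3,4,5): print(st, 2*r*np.sin(np.radians(st/2)), r*(1-np.cos(np.radians(st))), np.radians(st))
E
```

```text
t 2.87 pos [0.5253 0.0856 0.2119] yaw -92.87 tilt [-0.0154 -0.0119] w 0.45 F [ 0.2 -0.4 -0.5] d [0.0017 0.0024 0.0031] turn -0.0152 q [ 0.12  0.04  1.95 -0.01  1.17  1.75] N 8
0 [0.0002, -0.0003, -0.0004] -0.0019
3 0.009947240356991799 0.0002603883966309717 0.05235987755982989
4 0.013261808746950368 0.00046283045063340246 0.06981317007977318
5 0.01657536719882768 0.0007230073625683465 0.08726646259971647
```

Call:
servo_tool(moves=[[190,[0,0.004,-0.001],-0.03],[200,[0,0.008,-0.001],-0.05],[200,[0,0.013,-0.001],-0.07],[200,[0.0005,0.013,0],-0.07],[200,[0.0005,0.013,0],-0.07],[200,[0.0005,0.013,0],-0.07],[200,[0.0005,0.013,0],-0.07],[200,[0.0005,0.013,0],-0.07]])

```text
time: 3.53
tool_pos: [0.5422, 0.0017, 0.2136]
tcp_rot: [3.049, 0.747, -0.031]
wrist_force: [-0.2, 1.0, 0.1]
width: 0.215
```

```bash
cat > lamp.py <<'E'
from h import *
s=bot.read_state(); h=np.array([.7155,.0818]); d=s['tool_pos'][:2]-h
a=np.degrees(np.arctan2(d[1],d[0]))%360
print('radius',np.linalg.norm(d).round(4),'angle',a.round(1),'yaw should be',round(a-270,1), 'lamp rad',np.radians(192-a).round(2))
E
python3 lamp.py; python3 plan.py .527 .088 .215 0 8 |head -1
```

```text
radius 0.1909 angle 204.8 yaw should be -65.2 lamp rad -0.22
t 3.53 pos [0.5422 0.0017 0.2136] yaw -62.49 tilt [-0.0188 -0.007 ] w 0.215 F [-0.2  1.   0.1] d [-0.0152  0.0863  0.0014] turn -1.0906 q [-0.04  0.06  1.92 -0.01  1.18  1.06] N 8
```

Call:
servo_tool(moves=[[200,[0.001,0.013,0],-0.065],[200,[0.001,0.013,0],-0.065],[200,[0.0005,0.013,0],-0.07],[200,[0.0005,0.013,0],-0.07],[200,[0.0005,0.013,0],-0.07],[200,[0.0005,0.013,0],-0.07],[200,[0.0005,0.013,0],-0.07],[200,[0.0005,0.013,0],-0.07]])

```text
time: 4.2
tool_pos: [0.6138, -0.0746, 0.2125]
tcp_rot: [-2.704, -1.584, 0.038]
wrist_force: [-1.7, 1.0, 1.0]
width: 0.214
```

```bash
python3 lamp.py; python3 plan.py .527 .088 .215 0 8 |head -1
```

```text
radius 0.1866 angle 237.0 yaw should be -33.0 lamp rad -0.78
t 4.2 pos [ 0.6138 -0.0746  0.2125] yaw -29.27 tilt [-0.0248 -0.0058] w 0.214 F [-1.7  1.   1. ] d [-0.0868  0.1626  0.0025] turn -0.5108 q [-0.16  0.2   1.76 -0.01  1.2   0.36] N 8
```

Call:
servo_tool(moves=[[200,[0,0.013,0],-0.06],[200,[0,0.013,0],-0.06],[200,[0,0.013,0],-0.06],[200,[0,0.013,0],-0.07],[200,[0,0.013,0],-0.07],[200,[0,0.013,0],-0.07],[200,[0,0.01,0],-0.05],[200,[0,0.004,0],-0.02]])

```text
time: 4.87
tool_pos: [0.7046, -0.1042, 0.2106]
tcp_rot: [-2.238, -2.183, 0.037]
wrist_force: [-0.8, 0.2, 0.2]
width: 0.215
```

```bash
python3 lamp.py; python3 plan.py .527 .088 .215 0 8 |head -1
```

```text
radius 0.1863 angle 266.7 yaw should be -3.3 lamp rad -1.3
t 4.87 pos [ 0.7046 -0.1042  0.2106] yaw -1.42 tilt [-0.0273 -0.0057] w 0.215 F [-0.8  0.2  0.2] d [-0.1776  0.1922  0.0044] turn -0.0247 q [-0.18  0.38  1.54 -0.01  1.25 -0.15] N 8
```

Call:
servo_tool(moves=[[150,[0,0,0],0],[80,[0,0,-0.004],0],[60,[0,0,-0.015],0],[40,[0,0,-0.015],0],[20,[0,0,-0.015],0],[0,[0,0,-0.01],0],[0,[0,0,-0.004],0],[0,[0,0,0],0]])

```text
time: 5.53
tool_pos: [0.7033, -0.1024, 0.2752]
tcp_rot: [-2.24, -2.174, 0.042]
wrist_force: [-0.1, -0.5, 0.5]
width: 1.001
```

```bash
python3 plan.py .515 .02 .29 -70 14
```

```text
t 5.53 pos [ 0.7033 -0.1024  0.2752] yaw -1.72 tilt [-0.0327 -0.0049] w 1.001 F [-0.1 -0.5  0.5] d [-0.1883  0.1224  0.0148] turn 1.1918 q [-0.17  0.34  1.47 -0.01  1.36 -0.14] N 14
0 [0.0083, -0.0137, -0.0007] 0.0851
1 [0.0071, -0.0144, -0.0007] 0.0851
2 [0.0059, -0.0149, -0.0007] 0.0851
3 [0.0046, -0.0154, -0.0007] 0.0851
4 [0.0033, -0.0157, -0.0007] 0.0851
5 [0.0019, -0.0159, -0.0007] 0.0851
6 [0.0006, -0.0161, -0.0007] 0.0851
7 [-0.0008, -0.016, -0.0007] 0.0851
8 [-0.0022, -0.0159, -0.0007] 0.0851
9 [-0.0035, -0.0157, -0.0007] 0.0851
10 [-0.0048, -0.0153, -0.0007] 0.0851
11 [-0.0061, -0.0148, -0.0007] 0.0851
12 [-0.0074, -0.0143, -0.0007] 0.0851
13 [-0.0086, -0.0136, -0.0007] 0.0851
```

Call:
servo_tool(moves=[[0,[0.008,-0.014,-0.003],0.085],[0,[0.01,-0.022,-0.003],0.1],[0,[0.008,-0.023,-0.002],0.1],[0,[0.006,-0.024,-0.002],0.1],[0,[0.003,-0.025,-0.001],0.11],[0,[0,-0.025,-0.001],0.11],[0,[-0.003,-0.025,-0.001],0.11],[0,[-0.005,-0.024,-0.001],0.11]])

```text
time: 6.2
tool_pos: [0.5358, -0.0015, 0.2879]
tcp_rot: [-2.958, -1.033, 0.059]
wrist_force: [0.4, 0.1, 0.5]
width: 1.003
```

```bash
python3 plan.py .515 .04 .29 -70 4;python3 - <<'E'
from h import *
snap('wrist','wrist2')
E
```

```text
t 6.2 pos [ 0.5358 -0.0015  0.2879] yaw -51.53 tilt [-0.038  -0.0052] w 1.003 F [0.4 0.1 0.5] d [-0.0208  0.0415  0.0021] turn 0.3224 q [-0.05  0.    1.84 -0.01  1.34  0.86] N 4
0 [0.0024, -0.0114, -0.0004] 0.0806
1 [0.0015, -0.0115, -0.0004] 0.0806
2 [0.0005, -0.0116, -0.0004] 0.0806
3 [-0.0004, -0.0116, -0.0004] 0.0806
```

View pics/wrist2.png

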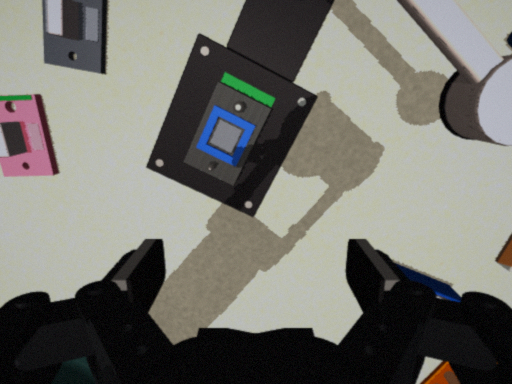

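```bash
cat > base.py <<'E'
from h import *
import sys
def base(tag):
    c=load(tag);P=cloud(c);hsv=cv2.cvtColor(c['pixels'],cv2.COLOR_RGB2HSV)
    H,S,V=[hsv[...,i].astype(int) for i in range(3)]
    near=(abs(P[...,0]-.53)<.09)&(abs(P[...,1]-.043)<.08)
    blue=near&(H>100)&(H<128)&(S>110)&(P[...,2]>.03)
    cn=max(cv2.findContours(blue.astype(np.uint8),0,cv2.CHAIN_APPROX_NONE)[0],key=cv2.contourArea)
    pts=np.array([onz(c,p[0],.045)[:2] for p in cn],np.float32)*1000
    print('blue',cv2.minAreaRect(pts), 'medz',np.median(P[blue][:,2]))
    blk=near&(P[...,2]>.034)&(P[...,2]<.05)
    m=cv2.morphologyEx(blk.astype(np.uint8),cv2.MORPH_CLOSE,np.ones((5,5)))
    cn=max(cv2.findContours(m,0,cv2.CHAIN_APPROX_NONE)[0],key=cv2.contourArea)
    pts=np.array([onz(c,p[0],.04)[:2] for p in cn],np.float32)*1000
    print('block',cv2.minAreaRect(pts))
    hi=near&(P[...,2]>.052)&(P[...,2]<.075)
    n,lab,st,ce=cv2.connectedComponentsWithStats(hi.astype(np.uint8))
    for i in range(1,n):
        if st[i,4]>4: print('dowel',ce[i].round(1),st[i,4],P[lab==i].mean(0).round(4), onz(c,ce[i],.06).round(4))
    g=near&(H>45)&(H<80)&(S>120)&(V>50); v,u=np.nonzero(g)
    pts=np.array([onz(c,(a,b),.0125)[:2] for a,b in zip(u,v)],np.float32)*1000
    if len(pts): print('green',cv2.minAreaRect(pts))
if __name__=='__main__': base(sys.argv[1])
E
python3 base.py wrist2; python3 - <<'E'
from h import *
c=load('wrist2')
x=cv2.resize(c['pixels'][60:220,140:320,::-1],(720,640)[:2],interpolation=cv2.INTER_CUBIC)[:600]; cv2.imwrite('pics/crop2.png',x)
E
```

```text
blue ((530.7642822265625, 45.093994140625), (55.45730209350586, 53.10410690307617), 12.031027793884277) medz 0.33264134309120286
block ((530.8668212890625, 44.54716110229492), (103.91313934326172, 67.7419662475586), 12.174505233764648)
dowel [238.5 106.9] 95 [0.5682 0.0525 0.0613] [0.5681 0.0525 0.06  ]
dowel [211.  166.9] 41 [0.4949 0.0367 0.0593] [0.4951 0.0367 0.06  ]
green ((587.7446899414062, 57.44275665283203), (13.035357475280762, 69.19219970703125), 12.13805103302002)
```

View pics/crop2.png

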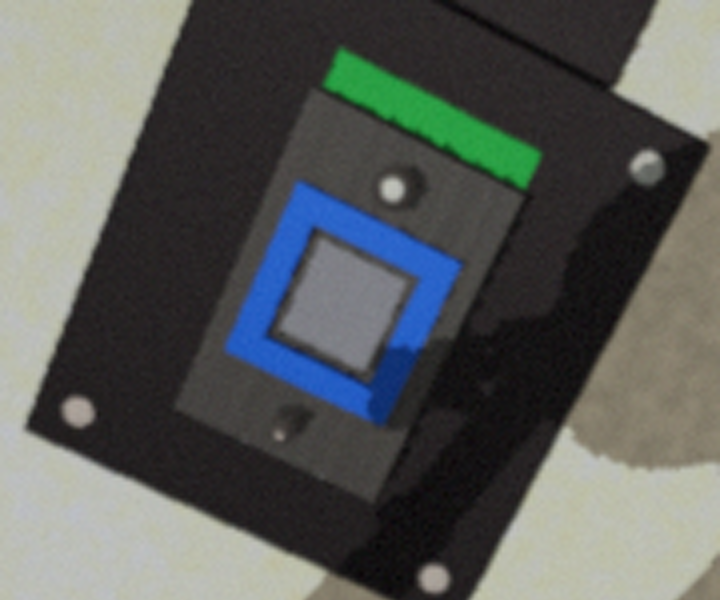

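```bash
python3 plan.py .512 .245 .26 -59 8
```

```text
t 6.25 pos [0.5321 0.0008 0.288 ] yaw -51.81 tilt [-0.0419 -0.003 ] w 1.0 F [-4.8  1.1 -0.5] d [-0.0201  0.2442 -0.028 ] turn 0.1255 q [-0.04  0.    1.84 -0.    1.34  0.86] N 8
0 [0.017, -0.0255, 0.0035] 0.0157
1 [0.0166, -0.0257, 0.0035] 0.0157
2 [0.0162, -0.026, 0.0035] 0.0157
3 [0.0158, -0.0262, 0.0035] 0.0157
4 [0.0154, -0.0265, 0.0035] 0.0157
5 [0.015, -0.0267, 0.0035] 0.0157
6 [0.0146, -0.0269, 0.0035] 0.0157
7 [0.0141, -0.0272, 0.0035] 0.0157
```

Call:
servo_tool(moves=[[0,[0.017,-0.026,0.004],0.02],[0,[0.019,-0.03,0.004],0.02],[0,[0.019,-0.031,0.004],0.02],[0,[0.018,-0.031,0.004],0.02],[0,[0.018,-0.031,0.004],0.02],[0,[0.017,-0.031,0.003],0.02],[0,[0.01,-0.018,0.002],0.01],[0,[0.003,-0.006,0],0]])

```text
time: 6.92
tool_pos: [0.5084, 0.2444, 0.2581]
tcp_rot: [-3.027, -0.816, 0.068]
wrist_force: [-0.1, 0.4, -0.2]
width: 1.004
```

```bash
python3 - <<'E'
from h import *
snap('wrist','wrist3')
E
python3 plan.py .512 .245 .26 -59 8|head -1
```

```text
t 6.97 pos [0.5083 0.2446 0.258 ] yaw -59.82 tilt [-0.0438 -0.0052] w 1.001 F [-0.3  0.7 -0.3] d [0.0037 0.0004 0.002 ] turn -0.0143 q [0.4  0.08 1.82 0.01 1.29 1.44] N 8
```

View pics/wrist3.png

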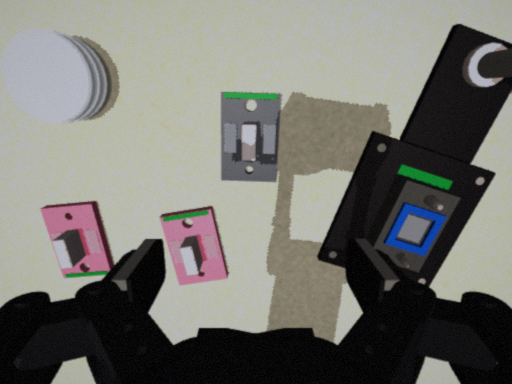

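The grey lid is at (250,137), with its green strip at the top (251,95), big hole at (251,105), small hole at (249,170) and grip bar at (249,141). The two pink look-alikes are at (75,238) and (193,245).

```bash
cat > lid.py <<'E'
from h import *
import sys
c=load(sys.argv[1]);P=cloud(c)
b=(P[...,2]>.036)&(P[...,2]<.05); b[:, :200]=0; b[:,300:]=0; b[:80]=0; b[200:]=0
v,u=np.nonzero(b); print('bar',b.sum(),u.mean(),v.mean(),P[b].mean(0))
pts=np.array([onz(c,(x,y),.044)[:2] for x,y in zip(u,v)],np.float32)*1000; print(cv2.minAreaRect(pts))
m=(P[...,2]>.006)&(P[...,2]<.05); m[:, :205]=0; m[:,300:]=0; m[:80]=0; m[200:]=0
m=cv2.morphologyEx(m.astype(np.uint8),cv2.MORPH_CLOSE,np.ones((9,9)))
cn=max(cv2.findContours(m,0,cv2.CHAIN_APPROX_NONE)[0],key=cv2.contourArea)
pts=np.array([onz(c,p[0],.012)[:2] for p in cn],np.float32)*1000; print('plate',cv2.minAreaRect(pts))
h=cv2.cvtColor(c['pixels'],cv2.COLOR_RGB2HSV); g=(h[...,0]>45)&(h[...,0]<80)&(h[...,1]>120); g[:,:205]=0; g[:,300:]=0; g[110:]=0;g[:80]=0
v,u=np.nonzero(g); pts=np.array([onz(c,(x,y),.012)[:2] for x,y in zip(u,v)],np.float32)*1000; print('green',cv2.minAreaRect(pts))
for n,(x0,x1,y0,y1) in dict(big=(240,263,98,115),small=(240,259,162,177)).items():
    gr=cv2.cvtColor(c['pixels'],cv2.COLOR_RGB2GRAY)
    t=cv2.threshold(gr[y0:y1,x0:x1],0,255,cv2.THRESH_OTSU)[1]; mm=cv2.moments(t,True)
    uv=(x0+mm['m10']/mm['m00'],y0+mm['m01']/mm['m00']); print(n,np.round(uv,1),onz(c,uv,.012).round(4))
x=cv2.resize(c['pixels'][80:200,190:310,::-1],(600,600),interpolation=cv2.INTER_CUBIC); cv2.imwrite('pics/crop3.png',x)
E
python3 lid.py wrist3
```

```text
bar 536 248.82089552238807 141.69776119402985 [0.52202797 0.26401321 0.04395228]
((521.64111328125, 263.536376953125), (39.098785400390625, 15.17577838897705), 29.342201232910156)
plate ((520.7366333007812, 263.5007019042969), (104.06705474853516, 67.98710632324219), 28.39152717590332)
green ((563.2772827148438, 287.3768310546875), (5.681042671203613, 58.958431243896484), 27.891910552978516)
big [251.1 104.8] [0.555  0.2813 0.012 ]
small [249.  168.4] [0.4891 0.2463 0.012 ]
```

View pics/crop3.png

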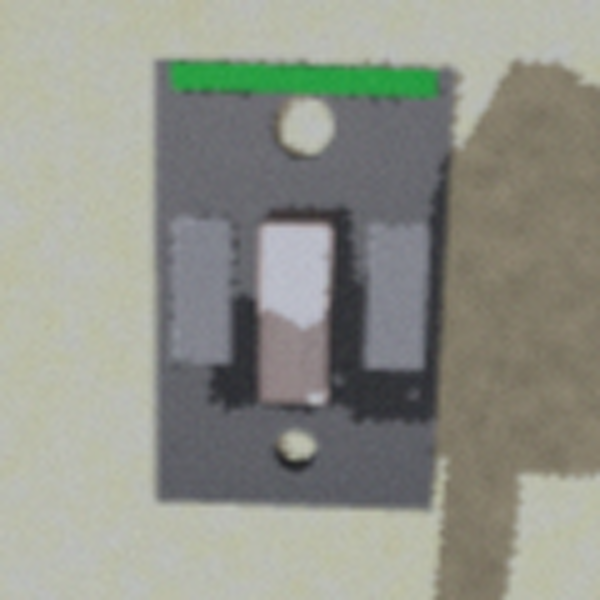

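```bash
python3 plan.py .521 .2635 .085 -61.6 8
```

```text
t 6.97 pos [0.5083 0.2446 0.258 ] yaw -59.82 tilt [-0.0438 -0.0052] w 1.001 F [-0.3  0.7 -0.3] d [ 0.0127  0.0189 -0.173 ] turn 0.031 q [0.4  0.08 1.82 0.01 1.29 1.44] N 8
0 [0.0034, -0.0009, 0.0215] 0.0039
1 [0.0034, -0.0009, 0.0215] 0.0039
2 [0.0034, -0.0009, 0.0215] 0.0039
3 [0.0034, -0.0009, 0.0215] 0.0039
4 [0.0034, -0.0009, 0.0215] 0.0039
5 [0.0034, -0.0009, 0.0215] 0.0039
6 [0.0034, -0.0009, 0.0215] 0.0039
7 [0.0034, -0.001, 0.0215] 0.0039
```

Call:
servo_tool(moves=[[0,[0.003,-0.001,0.015],0.004],[0,[0.004,-0.001,0.027],0.004],[0,[0.004,-0.001,0.03],0.004],[0,[0.004,-0.001,0.03],0.004],[0,[0.004,-0.001,0.03],0.004],[0,[0.003,-0.001,0.025],0.004],[0,[0.003,-0.001,0.012],0.004],[0,[0.002,0,0.003],0.003]])

```text
time: 7.63
tool_pos: [0.5256, 0.2566, 0.0825]
tcp_rot: [-3.043, -0.773, 0.057]
wrist_force: [-0.5, -0.3, 0.6]
width: 1.0
```

```bash
python3 plan.py .521 .2635 .042 -61.6 6
```

```text
t 7.63 pos [0.5256 0.2566 0.0825] yaw -61.51 tilt [-0.0353 -0.0073] w 1.0 F [-0.5 -0.3  0.6] d [-0.0046  0.0069 -0.0405] turn 0.0016 q [0.41 0.28 1.93 0.01 0.97 1.48] N 6
0 [0.0001, -0.0013, 0.0068] 0.0003
1 [0.0001, -0.0013, 0.0068] 0.0003
2 [0.0001, -0.0013, 0.0068] 0.0003
3 [0.0001, -0.0013, 0.0068] 0.0003
4 [0.0001, -0.0013, 0.0068] 0.0003
5 [0.0001, -0.0013, 0.0068] 0.0003
```

Call:
servo_tool(moves=[[0,[0,-0.002,0.006],0],[0,[0,-0.002,0.009],0],[0,[0,-0.0015,0.01],0],[0,[0,-0.0015,0.009],0],[0,[0,-0.001,0.005],0],[0,[0,0,0.001],0],[60,[0,0,0],0],[120,[0,0,0],0]], newtons=60)

```text
time: 8.3
tool_pos: [0.5239, 0.2637, 0.0436]
tcp_rot: [-3.043, -0.772, 0.046]
wrist_force: [-0.7, 0.3, 0.1]
width: 0.751
```

```bash
python3 plan.py .521 .2635 .042 -61.6 6 | head -2
```

```text
t 8.3 pos [0.5239 0.2637 0.0436] yaw -61.54 tilt [-0.0287 -0.0051] w 0.751 F [-0.7  0.3  0.1] d [-0.0029 -0.0002 -0.0016] turn 0.001 q [0.42 0.33 1.95 0.01 0.89 1.49] N 6
0 [-0.0004, -0.0002, 0.0003] 0.0002
```

Call:
servo_tool(moves=[[200,[-0.002,0,0.001],0],[255,[-0.001,0,0.001],0],[255,[0,0,0],0],[255,[0,0,0],0],[255,[0,0,0],0],[255,[0,0,0],0],[255,[0,0,0],0],[255,[0,0,0],0]], newtons=80)

```text
time: 8.97
tool_pos: [0.522, 0.2629, 0.0436]
tcp_rot: [-3.042, -0.772, 0.04]
wrist_force: [-0.0, -0.0, 0.6]
width: 0.173
```

```bash
python3 plan.py .521 .2635 .15 -70 16
```

```text
t 8.97 pos [0.522  0.2629 0.0436] yaw -61.53 tilt [-0.0257 -0.0034] w 0.173 F [-0.  -0.   0.6] d [-0.001   0.0006  0.1064] turn 0.1478 q [0.42 0.33 1.96 0.01 0.88 1.49] N 16
0 [-0.0002, -0.0001, -0.0066] 0.0092
1 [-0.0002, -0.0001, -0.0066] 0.0092
2 [-0.0002, -0.0001, -0.0066] 0.0092
3 [-0.0002, -0.0001, -0.0066] 0.0092
4 [-0.0002, -0.0001, -0.0066] 0.0092
5 [-0.0002, -0.0001, -0.0066] 0.0092
6 [-0.0002, -0.0001, -0.0066] 0.0092
7 [-0.0002, -0.0001, -0.0066] 0.0092
8 [-0.0002, -0.0001, -0.0066] 0.0092
9 [-0.0002, -0.0001, -0.0066] 0.0092
10 [-0.0002, -0.0001, -0.0066] 0.0092
11 [-0.0002, -0.0001, -0.0066] 0.0092
12 [-0.0002, -0.0001, -0.0066] 0.0092
13 [-0.0002, -0.0001, -0.0066] 0.0092
14 [-0.0002, -0.0001, -0.0066] 0.0092
15 [-0.0002, -0.0001, -0.0066] 0.0092
```

Call:
servo_tool(moves=[[255,[0,0,-0.006],0],[255,[0,0,-0.012],0],[255,[0,0,-0.018],0],[255,[0,0,-0.022],0],[255,[0,0,-0.022],0],[255,[0,0,-0.018],0],[255,[0,0,-0.01],0],[255,[0,0,-0.003],0]])

```text
time: 9.63
tool_pos: [0.5215, 0.2613, 0.1591]
tcp_rot: [-3.044, -0.772, 0.056]
wrist_force: [0.2, -0.2, -2.7]
width: 0.174
```

```bash
python3 plan.py .525 .055 .15 -77.8 12;python3 - <<'E'
from h import *
snap('wrist','wrist4')
E
```

```text
t 9.63 pos [0.5215 0.2613 0.1591] yaw -61.54 tilt [-0.0346 -0.008 ] w 0.174 F [ 0.2 -0.2 -2.7] d [ 0.0035 -0.2063 -0.0091] turn 0.2838 q [0.42 0.19 1.88 0.01 1.11 1.49] N 12
0 [-0.0079, 0.0153, 0.0009] 0.0236
1 [-0.0075, 0.0154, 0.0009] 0.0236
2 [-0.0072, 0.0156, 0.0009] 0.0236
3 [-0.0068, 0.0158, 0.0009] 0.0236
4 [-0.0064, 0.0159, 0.0009] 0.0236
5 [-0.0061, 0.0161, 0.0009] 0.0236
6 [-0.0057, 0.0162, 0.0009] 0.0236
7 [-0.0053, 0.0164, 0.0009] 0.0236
8 [-0.0049, 0.0165, 0.0009] 0.0236
9 [-0.0045, 0.0166, 0.0009] 0.0236
10 [-0.0041, 0.0167, 0.0009] 0.0236
11 [-0.0037, 0.0168, 0.0009] 0.0236
```

View pics/wrist4.png

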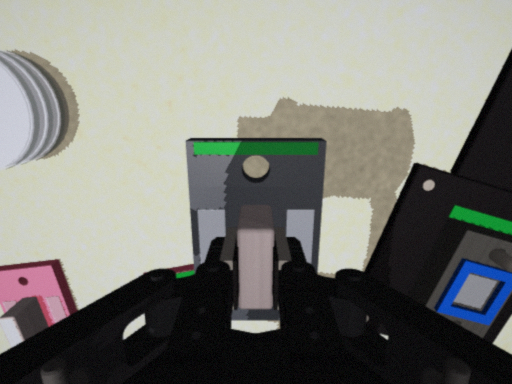

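The lid is in the jaws: the strip is at (256,149), the big hole at (256,166), and the wrist shows about 2.7 N of weight. Next I carry it over the lower half.

Call:
servo_tool(moves=[[255,[-0.008,0.015,0],0.03],[255,[-0.012,0.023,0],0.03],[255,[-0.012,0.025,0],0.035],[255,[-0.011,0.026,0],0.035],[255,[-0.01,0.027,0],0.035],[255,[-0.01,0.027,0],0.035],[255,[-0.009,0.027,0],0.035],[255,[-0.005,0.018,0],0.03]])

```text
time: 10.35
tool_pos: [0.5144, 0.054, 0.1536]
tcp_rot: [3.118, 0.358, -0.069]
wrist_force: [0.5, -0.0, -3.3]
width: 0.166
```

```bash
python3 plan.py .531 .0446 .14 -77.8 8
```

```text
t 10.35 pos [0.5144 0.054  0.1536] yaw -76.9 tilt [-0.0433 -0.0074] w 0.166 F [ 0.5 -0.  -3.3] d [ 0.0166 -0.0094 -0.0136] turn 0.0157 q [ 0.06  0.08  2.02 -0.01  1.09  1.4 ] N 8
0 [0.0018, 0.0016, 0.0016] 0.002
1 [0.0018, 0.0016, 0.0016] 0.002
2 [0.0018, 0.0016, 0.0016] 0.002
3 [0.0018, 0.0016, 0.0016] 0.002
4 [0.0018, 0.0016, 0.0016] 0.002
5 [0.0018, 0.0016, 0.0016] 0.002
6 [0.0018, 0.0016, 0.0016] 0.002
7 [0.0018, 0.0016, 0.0016] 0.002
```

Call:
servo_tool(moves=[[255,[0.002,0.001,0.001],0.002],[255,[0.003,0.002,0.002],0.002],[255,[0.003,0.002,0.002],0.002],[255,[0.003,0.002,0.002],0.002],[255,[0.002,0.002,0.002],0.002],[255,[0.002,0.001,0.001],0.002],[255,[0.001,0,0],0.002],[255,[0,0,0],0]])

```text
time: 11.02
tool_pos: [0.5301, 0.0464, 0.1364]
tcp_rot: [3.121, 0.332, -0.083]
wrist_force: [-0.4, 0.6, -2.6]
width: 0.167
```

```bash
python3 - <<'E'
from h import *
for n in ('wrist','scene','side'): snap(n,n+'5')
a=cv2.imread('pics/scene5.png')[130:235,200:340]; b=cv2.imread('pics/side5.png')[140:245,185:325]
cv2.imwrite('pics/crop5.png',np.hstack([cv2.resize(x,(400,300),interpolation=cv2.INTER_CUBIC) for x in (a,b)]))
E
python3 plan.py .532 .0446 .12 -77.8 8
```

```text
t 11.17 pos [0.5298 0.0461 0.1367] yaw -77.86 tilt [-0.0519 -0.0077] w 0.172 F [-0.1  1.  -3.3] d [ 0.0022 -0.0015 -0.0167] turn -0.0011 q [ 0.04  0.13  1.99 -0.01  1.07  1.41] N 8
0 [0.0003, 0.0003, 0.0021] -0.0001
1 [0.0003, 0.0003, 0.0021] -0.0001
2 [0.0003, 0.0003, 0.0021] -0.0001
3 [0.0003, 0.0003, 0.0021] -0.0001
4 [0.0003, 0.0003, 0.0021] -0.0001
5 [0.0003, 0.0003, 0.0021] -0.0001
6 [0.0003, 0.0003, 0.0021] -0.0001
7 [0.0003, 0.0003, 0.0021] -0.0001
```

View pics/wrist5.png

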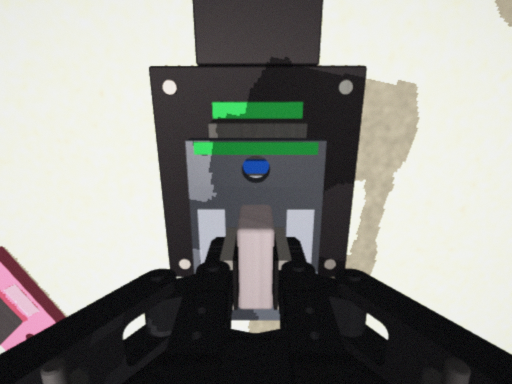

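View pics/crop5.png

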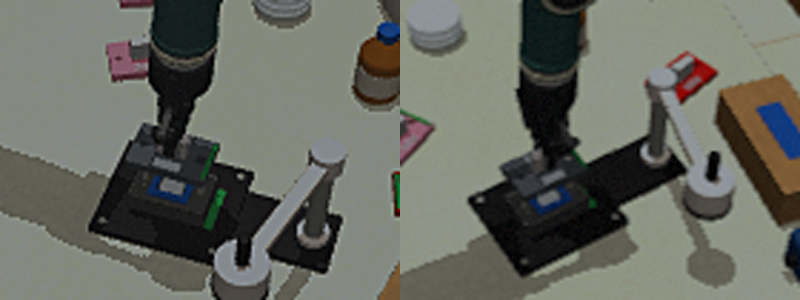

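The lid hangs over the block: the strip is at (256,148), and the seal shows through the big hole at (256,168). The lamp is well clear in both outside views. Now I measure the held lid's pose.

```bash
cat > held.py <<'E'
from h import *
import sys
def held(tag):
    c=load(tag);P=cloud(c);hsv=cv2.cvtColor(c['pixels'],cv2.COLOR_RGB2HSV);H,S,V=[hsv[...,i].astype(int) for i in range(3)]
    # plate points: region left/right of bar
    Q=np.concatenate([P[150:205,195:235].reshape(-1,3),P[150:205,278:318].reshape(-1,3)])
    Q=Q[abs(Q[:,2]-np.median(Q[:,2]))<.008]
    A=np.c_[Q[:,:2]-Q[:,:2].mean(0),np.ones(len(Q))]; co,*_=np.linalg.lstsq(A,Q[:,2],rcond=None)
    n=np.array([-co[0],-co[1],1]);n/=np.linalg.norm(n); p0=np.r_[Q[:,:2].mean(0),co[2]]
    print('plane slope',co[:2].round(4),'z at mean',p0.round(4))
    def hit(uv):
        o,d=ray(c,uv); return o+d*((p0-o)@n)/(d@n)
    g=(H>45)&(H<80)&(S>120)&(V>50); g[:138]=0; g[162:]=0
    v,u=np.nonzero(g); print('green px',u.min(),u.max(),v.min(),v.max())
    pts=np.array([hit((a,b)) for a,b in zip(u,v)]); r=cv2.minAreaRect((pts[:,:2]*1000).astype(np.float32)); print('green rect',r)
    # big hole: non-grey-plate pixels around (256,168)
    y0,y1,x0,x1=157,182,240,273
    pl=(abs((P[y0:y1,x0:x1]-p0)@n)<.006).astype(np.uint8)
    t=1-pl; nn,lab,st,ce=cv2.connectedComponentsWithStats(t); i=1+np.argmax(st[1:,4]); print('hole depth-mask',ce[i]+[x0,y0],st[i],hit(ce[i]+[x0,y0]).round(4))
    cn=max(cv2.findContours((lab==i).astype(np.uint8),0,1)[0],key=cv2.contourArea); print('ellipse',cv2.fitEllipse(cn))
    w=np.array([np.cos(np.radians(12.15)),np.sin(np.radians(12.15))])
    gc=pts[:,:2].mean(0); print('lid centre from green',(gc-.0486*w).round(4)); return c
if __name__=='__main__':
    c=held(sys.argv[1]); x=cv2.resize(c['pixels'][90:240,160:350,::-1],(760,600),interpolation=cv2.INTER_CUBIC); cv2.imwrite('pics/crop_held_%s.png'%sys.argv[1],x)
E
python3 held.py wrist5
```

```text
plane slope [-0.0133 -0.0034] z at mean [0.5621 0.0526 0.1042]
green px 193 318 142 154
green rect ((576.3934936523438, 55.95953369140625), (5.845566749572754, 60.264137268066406), 12.154547691345215)
hole depth-mask [255.87722772 167.6019802 ] [  3   0  27  23 505] [0.5669 0.0537 0.1042]
ellipse ((15.866239547729492, 10.623102188110352), (22.679859161376953, 26.438919067382812), 88.66463470458984)
lid centre from green [0.5289 0.0456]
```

View pics/crop_held_wrist5.png

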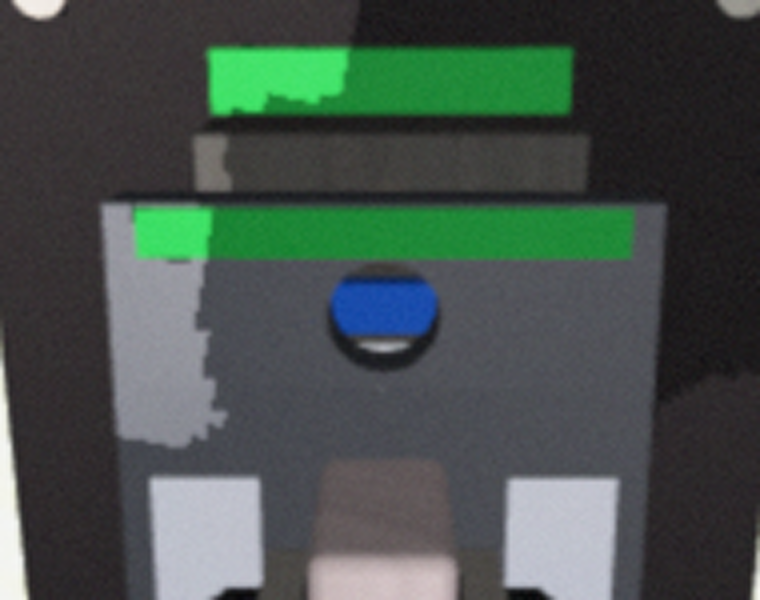

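```bash
python3 plan.py .5313 .0451 .1 -77.85 8|head -3
```

```text
t 11.17 pos [0.5298 0.0461 0.1367] yaw -77.86 tilt [-0.0519 -0.0077] w 0.172 F [-0.1  1.  -3.3] d [ 0.0015 -0.001  -0.0367] turn -0.0002 q [ 0.04  0.13  1.99 -0.01  1.07  1.41] N 8
0 [0.0004, 0.0002, 0.0046] -0.0
1 [0.0004, 0.0002, 0.0046] -0.0
```

Call:
servo_tool(moves=[[255,[0.0004,0.0002,0.004],0],[255,[0.0004,0.0002,0.006],0],[255,[0.0004,0.0002,0.006],0],[255,[0.0004,0.0002,0.005],0],[255,[0.0004,0.0002,0.004],0],[255,[0.0004,0.0002,0.002],0],[255,[0.0004,0.0001,0.001],0],[255,[0,0,0],0]])

```text
time: 11.83
tool_pos: [0.5308, 0.0453, 0.1054]
tcp_rot: [3.121, 0.332, -0.083]
wrist_force: [0.1, 0.2, -2.8]
width: 0.172
```

```bash
python3 plan.py .5313 .0451 .1 -77.85 8|head -2;  python3 - <<'E'
from h import *
for n in ('wrist',): snap(n,n+'6')
E
python3 held.py wrist6
```

```text
t 11.83 pos [0.5308 0.0453 0.1054] yaw -77.84 tilt [-0.0524 -0.0077] w 0.172 F [ 0.1  0.2 -2.8] d [ 0.0005 -0.0002 -0.0054] turn 0.0001 q [ 0.04  0.17  2.01 -0.01  1.01  1.4 ] N 8
0 [0.0001, 0.0, 0.0007] 0.0
plane slope [-0.0167 -0.0044] z at mean [0.5628 0.0516 0.0732]
green px 193 317 142 154
green rect ((577.0349731445312, 55.06684112548828), (5.844292163848877, 60.13750076293945), 12.172700881958008)
hole depth-mask [255.86561265 167.66600791] [  3   0  27  24 506] [0.5676 0.0527 0.0731]
ellipse ((15.8695068359375, 10.704926490783691), (22.90968132019043, 26.287492752075195), 90.4747543334961)
lid centre from green [0.5296 0.0446]
```

View pics/crop_held_wrist6.png

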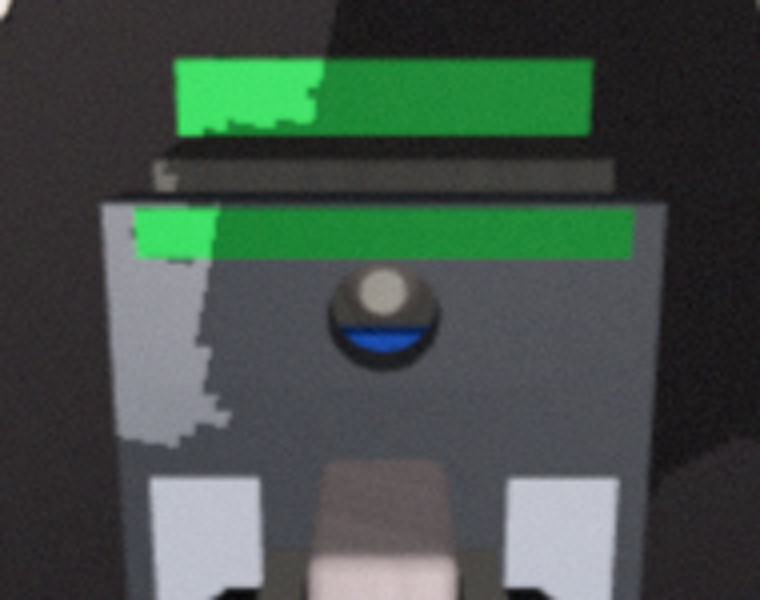

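```bash
python3 - <<'E'
from h import *
c=load('wrist6'); print(onz(c,(255.8,163),.064))
E
```

```text
[0.56772283 0.05274244 0.064     ]
```

Call:
servo_tool(moves=[[255,[0.0007,0,0.001],0],[255,[0.0007,0,0.002],0],[255,[0.0004,0,0.002],0],[255,[0.0004,0,0.002],0],[255,[0.0003,0,0.002],0],[255,[0.0001,0,0.002],0],[255,[0.0001,0,0.002],0],[255,[0,0,0.001],0]])

```text
time: 12.55
tool_pos: [0.533, 0.0458, 0.0911]
tcp_rot: [3.121, 0.333, -0.083]
wrist_force: [0.7, -0.1, -2.5]
width: 0.169
```

```bash
python3 plan.py .532 .0451 .09 -77.85 8|head -2
```

```text
t 12.55 pos [0.533  0.0458 0.0911] yaw -77.84 tilt [-0.0522 -0.0078] w 0.169 F [ 0.7 -0.1 -2.5] d [-0.001  -0.0007 -0.0011] turn 0.0002 q [ 0.04  0.2   2.02 -0.01  0.98  1.4 ] N 8
0 [-0.0001, 0.0001, 0.0001] 0.0
```

Call:
servo_tool(moves=[[255,[-0.0005,0.0002,0],0],[255,[-0.0005,0.0002,0],0],[255,[-0.0003,0.0001,0.0005],0],[255,[-0.0001,0,0.001],0],[255,[0,0,0.001],0],[255,[0,0,0.001],0],[255,[0,0,0.001],0],[255,[0,0,0.001],0]])

```text
time: 13.22
tool_pos: [0.5325, 0.045, 0.0873]
tcp_rot: [3.121, 0.332, -0.079]
wrist_force: [-2.6, 0.3, 3.4]
width: 0.169
```

```bash
python3 plan.py .532 .0451 .085 -77.85 8|head -2;  python3 - <<'E'
from h import *
for n in ('wrist',): snap(n,n+'7')
E
python3 held.py wrist7
```

```text
t 13.22 pos [0.5325 0.045  0.0873] yaw -77.84 tilt [-0.0501 -0.0076] w 0.169 F [-2.6  0.3  3.4] d [-0.0005  0.0001 -0.0023] turn 0.0001 q [ 0.04  0.2   2.02 -0.01  0.97  1.4 ] N 8
0 [-0.0, -0.0, 0.0003] 0.0
plane slope [-0.0114 -0.0029] z at mean [0.5646 0.0512 0.0552]
green px 193 318 142 154
green rect ((578.8237915039062, 54.63249206542969), (5.844168663024902, 60.37359619140625), 12.163488388061523)
hole depth-mask [254.08296943 173.4628821 ] [  5   8  18  17 229] [0.5663 0.0526 0.0552]
ellipse ((14.0872163772583, 16.426624298095703), (15.830683708190918, 16.887380599975586), 90.06015014648438)
lid centre from green [0.5313 0.0444]
```

View pics/crop_held_wrist7.png

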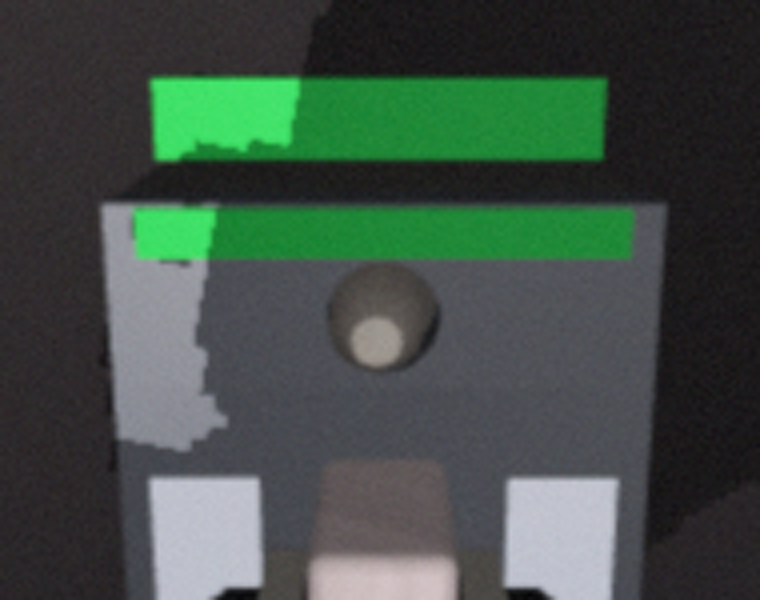

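The dowel stands inside the big hole at about (255,173), and the seal is pushing back. Now I press home.

Call:
servo_tool(moves=[[255,[-0.0004,0,0.001],0],[255,[-0.0003,0,0.0015],0],[255,[-0.0002,0,0.0015],0],[255,[0,0,0.0015],0],[255,[0,0,0.0015],0],[255,[0,0,0.0015],0],[255,[0,0,0.0015],0],[255,[0,0,0.0015],0]], newtons=100)

```text
time: 13.93
tool_pos: [0.5324, 0.0449, 0.0844]
tcp_rot: [3.121, 0.333, -0.077]
wrist_force: [-6.4, -0.5, 12.7]
width: 0.166
```

```bash
python3 plan.py .532 .0451 .084 -77.85 8|head -2;  python3 - <<'E'
from h import *
for n in ('wrist',): snap(n,n+'8')
E
python3 held.py wrist8
```

```text
t 13.93 pos [0.5324 0.0449 0.0844] yaw -77.84 tilt [-0.0485 -0.0073] w 0.166 F [-6.4 -0.5 12.7] d [-0.0004  0.0002 -0.0004] turn 0.0002 q [ 0.04  0.2   2.03 -0.01  0.96  1.4 ] N 8
0 [-0.0, -0.0, 0.0] 0.0
plane slope [-0.0056 -0.0012] z at mean [0.5645 0.0512 0.0524]
green px 193 318 142 154
green rect ((578.75537109375, 54.62346649169922), (5.8415727615356445, 60.33658981323242), 12.161114692687988)
hole depth-mask [253.88764045 172.52247191] [  3   5  23  20 356] [0.5667 0.0527 0.0524]
ellipse ((13.846267700195312, 15.451416015625), (19.294727325439453, 22.06220245361328), 100.04315185546875)
lid centre from green [0.5313 0.0442]
```

Call:
servo_tool(moves=[[255,[-0.0008,0,0.002],0],[255,[-0.0008,0,0.002],0],[255,[-0.0008,0,0.0025],0],[255,[-0.0008,0,0.0025],0],[255,[-0.0008,0,0.0025],0],[255,[-0.0008,0,0.0025],0],[255,[-0.0008,0,0.0025],0],[255,[-0.0008,0,0.0025],0]])

```text
time: 14.65
tool_pos: [0.5317, 0.0448, 0.0836]
tcp_rot: [3.122, 0.332, -0.057]
wrist_force: [-8.1, -0.8, 18.6]
width: 0.166
```

```bash
python3 plan.py .532 .0451 .084 -77.85 8|head -1;  python3 - <<'E'
from h import *
for n in ('wrist','scene','side'): snap(n,n+'9')
E
python3 held.py wrist9; python3 - <<'E'
from h import *
a=cv2.imread('pics/scene9.png')[130:235,200:340]; b=cv2.imread('pics/side9.png')[140:245,185:325]
cv2.imwrite('pics/crop9.png',np.hstack([cv2.resize(x,(400,300),interpolation=cv2.INTER_CUBIC) for x in (a,b)]))
s=bot.read_state(); print(s['wrist_force'],s['torque'],s['tool_pos'])
E
```

```text
t 14.65 pos [0.5317 0.0448 0.0836] yaw -77.86 tilt [-0.0358 -0.0048] w 0.166 F [-8.1 -0.8 18.6] d [0.0003 0.0003 0.0004] turn -0.0001 q [ 0.04  0.19  2.04 -0.    0.95  1.4 ] N 8
plane slope [0.009  0.0016] z at mean [0.5643 0.0511 0.0522]
green px 193 317 142 154
green rect ((578.5285034179688, 54.675270080566406), (5.838932037353516, 60.11588668823242), 12.14354419708252)
hole depth-mask [255.50823529 171.23058824] [  3   0  27  25 425] [0.5673 0.052  0.0522]
ellipse ((15.641812324523926, 13.796637535095215), (20.100019454956055, 27.41691780090332), 51.25395202636719)
lid centre from green [0.5311 0.0443]
[-7.14090187 -0.29565091 16.22452273] [0.15983439 0.91553791 0.02605687] [0.53173497 0.04477615 0.08365124]
```

View pics/crop9.png

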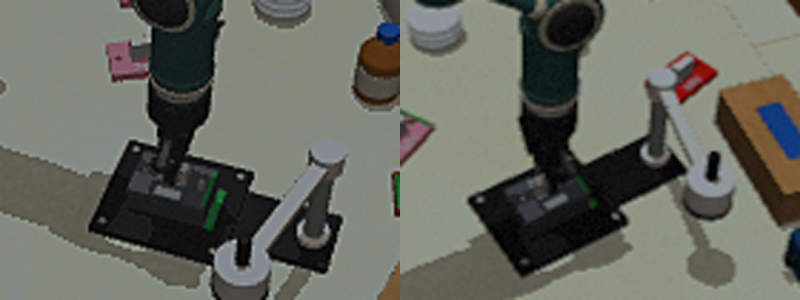

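View pics/crop_held_wrist9.png

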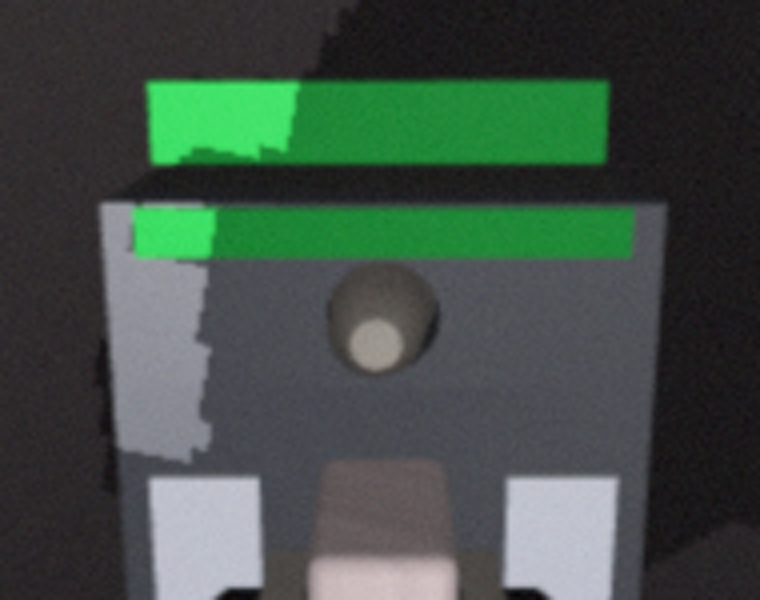

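```bash
cat > flat.py <<'E'
from h import *
import sys
def fit(Q,ref):
    for _ in range(3):
        A=np.c_[Q[:,:2]-ref,np.ones(len(Q))]; co,*_=np.linalg.lstsq(A,Q[:,2],rcond=None); r=Q[:,2]-A@co; Q=Q[abs(r)<2.5*r.std()+1e-6]
    return co,len(Q)
th=np.radians(12.15); ex=np.array([np.cos(th),np.sin(th)]); ey=np.array([-ex[1],ex[0]]); C=np.array([.5309,.0446])
for tag in sys.argv[1:]:
    c=load(tag);P=cloud(c);L=(P[...,:2]-C); lx=L@ex; ly=L@ey; z=P[...,2]
    m=(lx>.012)&(lx<.05)&(abs(ly)<.032)&(abs(ly)>.009)&(abs(z-.053)<.006)&~((lx<.03)&(abs(ly)<.012))
    co,n=fit(P[m],C); print(tag,'lid slope along x,y',(co[:2]@ex).round(4),(co[:2]@ey).round(4),'z@C',co[2].round(4),n)
    m=(abs(lx)<.09)&(abs(ly)<.08)&((abs(lx)>.06)|(abs(ly)>.042))&(abs(z-.012)<.006)
    co,n=fit(P[m],C); print('   stage slope',(co[:2]@ex).round(4),(co[:2]@ey).round(4),'z@C',co[2].round(4),n)
E
python3 flat.py wrist7 wrist8 wrist9 side9 scene9
```

```text
wrist7 lid slope along x,y -0.0223 -0.0007 z@C 0.0561 6127
   stage slope -0.0004 0.0002 z@C 0.0121 29940
wrist8 lid slope along x,y -0.0154 -0.0002 z@C 0.053 6180
   stage slope -0.0004 0.0003 z@C 0.0121 30987
wrist9 lid slope along x,y -0.0005 -0.0005 z@C 0.0523 6164
   stage slope -0.0004 0.0003 z@C 0.0121 31018
side9 lid slope along x,y -0.0201 -0.0585 z@C 0.0504 34
   stage slope 0.0018 -0.0014 z@C 0.0111 630
scene9 lid slope along x,y -0.017 0.0044 z@C 0.0515 81
   stage slope -0.0002 -0.0006 z@C 0.0109 792
```

Call:
servo_tool(moves=[[255,[-0.0004,0,0.003],0],[255,[-0.0004,0,0.003],0],[255,[-0.0004,0,0.003],0],[255,[-0.0004,0,0.003],0],[255,[-0.0004,0,0.003],0],[255,[-0.0004,0,0.003],0],[255,[-0.0004,0,0.003],0],[255,[-0.0004,0,0.003],0]])

```text
time: 15.47
tool_pos: [0.5316, 0.0448, 0.0835]
tcp_rot: [3.123, 0.333, -0.049]
wrist_force: [-9.3, -1.7, 22.7]
width: 0.169
```

```bash
python3 - <<'E'
from h import *
for i in range(12):
    c=snap('wrist','wrist10') 
    if i%3==0: s=bot.read_state(); print(s['time'],s['wrist_force'].round(1),s['torque'].round(2),s['tool_pos'].round(4),s['width'].round(3))
E
python3 flat.py wrist9 wrist10
```

```text
wrist9 lid slope along x,y -0.0005 -0.0005 z@C 0.0523 6164
   stage slope -0.0004 0.0003 z@C 0.0121 31018
wrist10 lid slope along x,y 0.0015 0.0 z@C 0.0522 6187
   stage slope -0.0005 0.0003 z@C 0.0121 31061Traceback (most recent call last):
  File "<stdin>", line 4, in <module>
AttributeError: 'float' object has no attribute 'round'
```

```bash
python3 - <<'E'
from h import *
for i in range(12):
    c=snap('wrist','wrist11') 
    if i%3==2: s=bot.read_state(); print(s['time'],s['wrist_force'].round(1),s['torque'].round(2),s['tool_pos'].round(4),s['width'])
snap('scene','scene11')
E
python3 flat.py wrist11
```

```text
15.6667 [-10.2   0.2  21.8] [0.14 1.49 0.02] [0.5316 0.0448 0.0835] 0.16337724643157292
15.8167 [-9.9 -1.6 22.1] [ 0.15  1.44 -0.01] [0.5316 0.0448 0.0835] 0.16261790932744957
15.9667 [-10.6   0.1  21.5] [0.09 1.46 0.  ] [0.5316 0.0448 0.0835] 0.16150685458261474
16.1167 [-9.6  0.4 22.7] [0.1  1.51 0.05] [0.5316 0.0448 0.0835] 0.1637106549352937
wrist11 lid slope along x,y 0.002 0.0005 z@C 0.0522 6163
   stage slope -0.0005 0.0004 z@C 0.0121 31018
```

View pics/scene11.png

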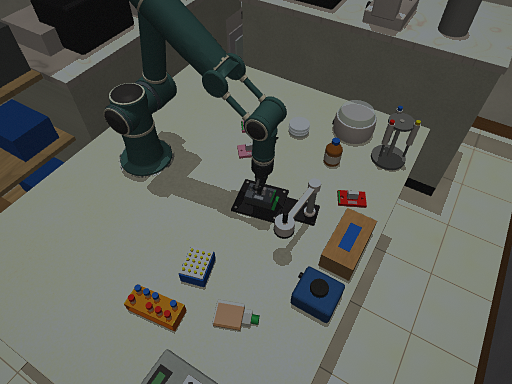

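The scene picture shows the chamber shut under the gripper at (263,195), the lamp head away at (284,227), and the bystanders where they stood. The push is steady at about 22 N, so I'm handing in.

```bash
python3 - <<'E'
from workcell import bot
print(bot.finish_job())
E
```

```text
the job is handed in; nothing more can be done
None
```

I swung the lamp to about -1.3 rad, towards base_center's -y side. Then I picked up the grey upper half by its bar, fitted it over both dowels green end to green end, and pressed it down. I handed the job in at about 16.2 s with the gripper still holding it shut.

**Flushness:** in the last wrist image the plate's top was 52.2 mm above the bench, against 52 mm when flush. It was level to about 0.002 rad, at most about 0.1 mm at the ends.

**Push:** it held at about 22 N down with the pose unchanged for the last 0.45 s. About 10 N of sideways force along -x remained.

**Bystanders:** the last scene picture showed them where they stood. I checked this by eye, not by measurement.

**Disagreements:**
- My first plane fit gave a slope of 0.009 near the end. I redid it over a cleaner part of the plate and checked it against the stage surface, and that gave about zero.
- The outside cameras covered too few points of the plate to confirm how level it was.
- The tool drifted up to 0.05 rad out of vertical on the way. The plate swivelled level in the jaws as I pressed.

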